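# Slide the slotted shims home under the feet of a jacked bearing block

### The job

The blue bearing block stands on its jacking screws and has to be shimmed. With the fingertips, push each bright steel slotted shim along the base plate and under the foot it lies in front of, left shim under left foot and right under right, in either order, until the closed end of its slot is up against the hold-down stud and the shim lies square with the block. Only push: do not pinch the tabs, keep the shims flat on the plate without lifting or tipping them, and leave everything else on the bench where it is.

Things in the scene. Friction and masses are not known exactly. Their poses are not given: they have to be found in the camera images.
- rig: dark steel base plate fixed on the bench, carrying a blue bearing block. Origin at bench level; x points away from the robot across the plate towards the block, y left, z up. Plate x from -135 to +115 mm, y from -120 to +120 mm, its top 12 mm above the origin (bench). Placed and turned differently in each run
- block (a point): middle of the blue bearing block, at the plate's top; x = 80 mm, y = 0 in the rig's frame. It stands on four 8 mm jacking screws (15 mm ahead of and behind this point, 30 mm to each side). Body within 60 mm to each side, with shaft ends 44 mm to front and back, 95 mm high over the plate. Its two feet go out to the left and right
- stud_left (a point): axis of the left hold-down stud (steel, 12 mm diameter, upright through the left foot) at the plate's top; x = 80 mm, y = +75 mm in the rig's frame, axes as the rig's. The foot is a bridge 8 mm clear of the plate, 16 mm thick, 50 mm deep (25 mm to front and back of the stud), its outer end 30 mm beyond the stud, a nut on top
- shim_left: loose bright steel slotted shim on the base plate in front of the left foot, 90x60 mm, 6 mm thick, 0.18 to 0.35 kg. Its open slot (17 mm wide, 40 mm deep, between two legs with bevelled ends) points along its own +x, towards the foot. Origin on the underside, at the middle of the slot's closed end; legs end at x = +40 mm, tail at x = -50 mm, sides at y = +-30 mm
- shim_left_seat (a point): point of the left shim, 6 mm ahead of the slot's closed end on its centre line, underside level, that lies on the stud's axis when the shim is fully home
- shim_left_tab (a point): middle of the rear face of the left shim's turned-up tab, which stands along its tail edge: 60 mm wide, 4 mm thick, its top 22 mm above the shim's underside; this point 11 mm above the underside, 50 mm behind the shim's origin. Pushed here, low down, the shim slides
- stud_right (a point): axis of the right hold-down stud (steel, 12 mm diameter, upright through the right foot) at the plate's top; x = 80 mm, y = -75 mm in the rig's frame, axes as the rig's. The foot is a bridge 8 mm clear of the plate, 16 mm thick, 50 mm deep (25 mm to front and back of the stud), its outer end 30 mm beyond the stud, a nut on top
- shim_right: loose bright steel slotted shim on the base plate in front of the right foot, 90x60 mm, 6 mm thick, 0.18 to 0.35 kg. Its open slot (17 mm wide, 40 mm deep, between two legs with bevelled ends) points along its own +x, towards the foot. Origin on the underside, at the middle of the slot's closed end; legs end at x = +40 mm, tail at x = -50 mm, sides at y = +-30 mm
- shim_right_seat (a point): point of the right shim, 6 mm ahead of the slot's closed end on its centre line, underside level, that lies on the stud's axis when the shim is fully home
- shim_right_tab (a point): middle of the rear face of the right shim's turned-up tab, which stands along its tail edge: 60 mm wide, 4 mm thick, its top 22 mm above the shim's underside; this point 11 mm above the underside, 50 mm behind the shim's origin. Pushed here, low down, the shim slides
- spare_screw: spare black socket-head screw, 15x44x15 mm, lying on the base plate between the two shims; leave it alone
- calliper: digital calliper, 74x235x20 mm, lying on the bench to the right of the rig; leave it alone
- marker: black and white paint marker, 12x123x12 mm, on the bench to the right of the rig; leave it alone
- hex_key_8: black hex key, 50x165x8 mm, on the bench far right; leave it alone
- tape_roll: yellow tape roll, 84x84x19 mm, on the bench left of the rig; leave it alone

How it is judged:
At the end, for the whole second after the job is handed in: Each shim lies flat on the base plate (within 0.05 rad, under 4 mm off it) and at rest under its own foot, its seat point within 6 mm of the stud's axis (slot end against the stud) and its length within 0.12 rad of the rig's x axis; nothing else has moved 20 mm or more (horizontal distance between shim_left_seat and stud_left below 0.006 m and angle between the x axis of each of shim_left, shim_right and the x axis of rig, either way round below 0.12 rad and angle between each of shim_left, shim_right's own z axis and vertical below 0.05 rad and height (world z) of each of shim_left, shim_right below 0.016 m and linear speed of each of shim_left, shim_right below 0.01 m/s and horizontal distance between shim_right_seat and stud_right below 0.006 m and distance of each of spare_screw, calliper, marker, hex_key_8, tape_roll from where it was at the start of the episode below 0.02 m); the robot touches nothing.
It fails at once if the left shim is lifted off the plate or tipped (height (world z) of shim_left above 0.02 m or angle between shim_left's own z axis and vertical above 0.15 rad).
It fails at once if the right shim is lifted off the plate or tipped (height (world z) of shim_right above 0.02 m or angle between shim_right's own z axis and vertical above 0.15 rad).
It fails at once if the tab of the left shim is pinched between the fingers (the grasp point lies in the tab while they touch it) (x of the grasp point in the frame of shim_left between -0.052 and -0.044 m and y of the grasp point in the frame of shim_left between -0.03 and 0.03 m and z of the grasp point in the frame of shim_left below 0.03 m and contact force between the fingers and shim_left above 1 N).
It fails at once if the tab of the right shim is pinched between the fingers (the grasp point lies in the tab while they touch it) (x of the grasp point in the frame of shim_right between -0.052 and -0.044 m and y of the grasp point in the frame of shim_right between -0.03 and 0.03 m and z of the grasp point in the frame of shim_right below 0.03 m and contact force between the fingers and shim_right above 1 N).
It fails at once if another thing on the bench is disturbed (distance of any of spare_screw, calliper, marker, hex_key_8, tape_roll from where it was at the start of the episode above 0.02 m).
It also fails if it takes over 58 s, if anything falls off the work surface, if the arm or the gripper's body presses on something with over 40 N, if the wrist force passes 120 N, or if a joint passes its speed limit or range.

### The arm

A 6-joint arm with a two-finger parallel gripper is mounted at the origin on the work surface; the furniture and walls round the work are solid. World frame = base frame: x ahead of the robot, y to its left, z up, the work surface at z = 0. Lengths are in m, angles in rad, forces in N, time in s.
With the tool pointing down it reaches from about 0.3 to 0.875 m from the base axis. Payload 6.4 kg.
Tool frame: the origin (TCP) lies between the finger pads; the fingertips stand 11 mm ahead of it and the grasp point (between the pads) lies 8 mm behind it; z points along the fingers, y is the line along which they close (so a half turn about z gives the same grasp; the last joint's range is limited). The gripper opens to 85 mm and grips with 20 to 120 N. Pads are 22 mm wide; open, the fingers measure 114 mm over their backs; the gripper's body (76 mm by 85 mm) begins 54 mm behind the grasp point. The pads swing forward as they close: fully open they stand 13 mm farther back than shut.
Start: joints at [-1.465, 0.181, 1.607, -0, 1.354, -0.206], TCP at [0.176, -0.547, 0.208] pointing down, gripper open.
Joint ranges: [-2.99, 2.99], [-0.89, 2.07], [0.3, 2.58], [-1.14, 4.28], [0, 2.63], [-3.12, 3.12]. Speed limits (rad/s): [2.57, 2.57, 3.01, 3.14, 3.14, 3.14].

### API

Orientations are given as a unit quaternion [x, y, z, w].
In Python, from workcell import * gives the robot as it stands.
- The arm moves only by the tool apply_moves, never from a script. Its argument "moves" is a list of rows, each a list of 2 entries, a list of its own where there are three numbers: the shift along the tool's x, y, z each as a share of 40 mm, from -1 to 1, then the turn, a rotation vector about the tool's x, y, z each as a share of 6 degrees, from -1 to 1. A call has 1 to 5 rows; each row shifts and turns the commanded pose from where the row before left it, along the tool's axes as they then stand; what a row does not reach is not made up. A row lasts 1/12 s, in which the tool goes at most 41.7 mm and 7.16 degrees, less where a joint would pass 70% of its speed; a pose out of reach is approached as far as the arm can. A call with a number of a shift or a turn outside -1 to 1 is refused whole. A call with a gripper value outside its range is refused whole. "fingers" is the opening, from 0 (shut) to 1 (fully open), set as the call begins (left out, the last holds). The fingers move at their own pace and stop on an object; the grip force is fixed at half the most. Time passes only in rows, so rows that do not move let the fingers close. It gives the time, the measured TCP pose, the force, the opening and the grip force at its end, in the units of the state.
- get_obs(): the state, without advancing time (a new reading comes with each control period).
- capture(name): name is "scene" or "top" or "wrist"; returns (picture, depth): 400x640x3 uint8, blue, green, red; 400x640 float32, m along the optical axis (not along the pixel's ray), 0 where there is no reading.
- camera_model(name): a dict with "K" (3x3 intrinsics, pixels), "R" (3x3) and "t" (3): a world point X has camera coordinates R X + t. Camera axes: x right, y down, z forward; pixel columns grow to the right and rows downward; lengths in m; the calibration is good to about 2 mm. The wrist camera is an equidistant fisheye: a pixel r from the principal point sees the ray r / f radians off the axis. A picture is of the moment at which its call begins: read the wrist's pose just before it. camera_model takes no time and is no camera call; for the wrist camera it gives the pose at the moment of the call.
- close_job(): hands the job in; it is judged then, once.
The state is a dict: "time": time; "joints": joint angles; "dq": joint speeds; "joint_torque": joint torques, N m; "eef_pos": TCP position; "tcp_rot": TCP orientation; "ft_force": force on the tool from outside, world axes, zero at the start; "ft_torque": the same for the moment, N m; "grip_width": finger opening in m; "gripper_force": force on a finger pad.
Only numpy, scipy, OpenCV 4.12 (cv2) and the standard library are available. Lean on these libraries where they do the work, as an engineer would, in place of code of your own. Each camera call takes 0.05 s, during which the arm holds its last target. There are 200 camera calls.

## Working session

There is one attempt and no reset: what is moved stays moved. The work goes in short steps, Python scripts to look and compute and a tool call to move; the robot and the scene stay as the last step left them, time stands still between calls to the robot, and variables do not carry over. Pictures are saved under pics/ and viewed, at most 10 in all, crops included, and the job is handed in when it is done.

Besides the shell and the picture viewer there is one more tool, called after "Call:" as name(argument=value, ...), one argument or row to a line, values as JSON. apply_moves: Moves the arm, as the interface text tells. Its arguments: {"type":"object","properties":{"moves":{"type":"array","items":{"type":"array"}},"fingers":{"type":"number"}},"required":["moves"]}

```bash
mkdir -p pics; python3 - <<'E'
from workcell import *
import cv2,numpy as np
for n in ("top","scene"):
    p,d=capture(n); cv2.imwrite(f"pics/{n}0.png",p); np.save(f"{n}0.npy",d)
    m=camera_model(n); print(n,np.round(m["K"],1).tolist(),np.round(m["R"],3).tolist(),np.round(m["t"],3).tolist())
o=get_obs(); print(o["time"],o["eef_pos"],o["tcp_rot"],o["grip_width"])
E
```

```text
top [[377.4, 0.0, 318.8], [0.0, 377.4, 203.0], [0.0, 0.0, 1.0]] [[0.028, -0.999, 0.02], [-0.994, -0.03, -0.104], [0.104, -0.017, -0.994]] [0.023, 0.543, 1.064]
scene [[421.7, 0.0, 319.9], [0.0, 421.7, 199.4], [0.0, 0.0, 1.0]] [[-0.786, -0.619, -0.014], [-0.412, 0.54, -0.734], [0.461, -0.571, -0.679]] [0.487, 0.218, 1.316]
0.1 [ 0.1763528  -0.54673697  0.2076908 ] [ 9.87871286e-01  1.55273054e-01  3.34164398e-05 -7.74797605e-04] 0.08526798380259926
```

View pics/top0.png

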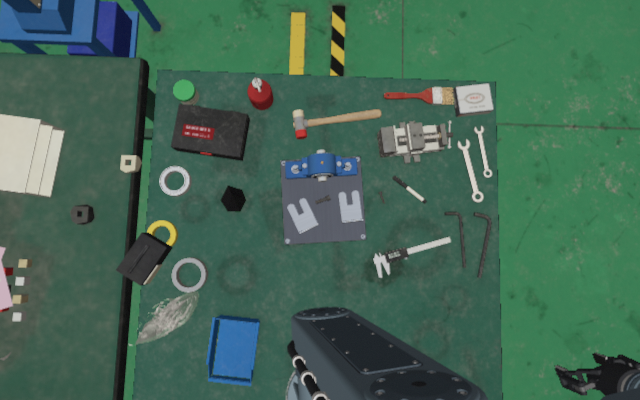

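View pics/scene0.png

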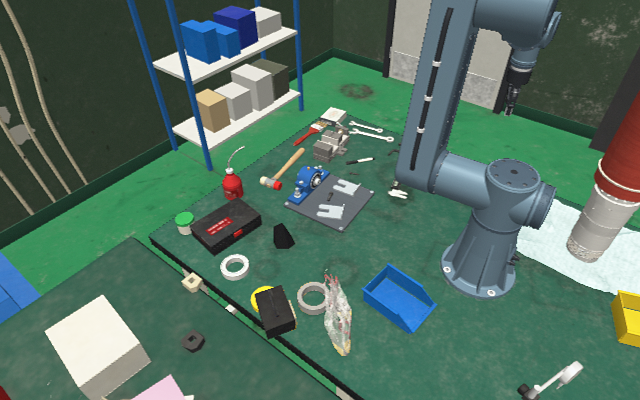

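The top view shows the plate at about x 281–365, y 152–245. The left shim is near (302,215) and turned, the right one near (350,207), and the screw is at (323,199). I'll enlarge that area.

```bash
python3 - <<'E'
import cv2
p=cv2.imread("pics/top0.png")[145:250,272:377]
p=cv2.resize(p,None,fx=5.7,fy=5.7,interpolation=cv2.INTER_CUBIC); cv2.imwrite("pics/crop0.png",p)
E
```

```text
(no output)
```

View pics/crop0.png

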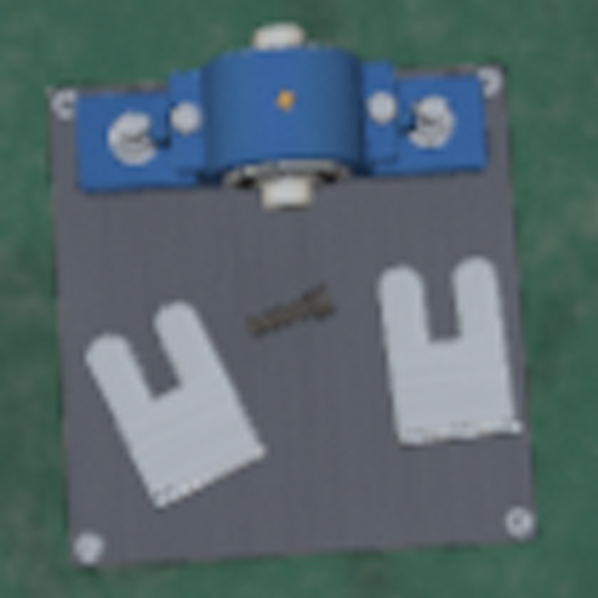

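```bash
cat > h.py <<'E'
import numpy as np
from scipy.optimize import least_squares
def proj(m,X):
    c=X@m["R"].T+m["t"]; u=c@m["K"].T; return u[:,:2]/u[:,2:]
def rot(a): return np.array([[np.cos(a),-np.sin(a)],[np.sin(a),np.cos(a)]])
def w(p,P):  # pose (x,y,yaw), local points (n,3), z world
    P=np.atleast_2d(np.array(P,float)); return np.c_[P[:,:2]@rot(p[2]).T+p[:2],P[:,2]]
def fit(m,P,px,p0):
    r=least_squares(lambda p:(proj(m,w(p,P))-px).ravel(),p0,x_scale=[.01,.01,.1]); return r.x,np.abs(r.fun).max()
SH=np.array([[0,0,18],[40,19.25,18],[40,-19.25,18],[-50,30,34],[-50,-30,34]])/1000
RG=np.array([[115,120,12],[115,-120,12],[-135,-120,12],[-135,120,12]])/1000
E
python3 - <<'E'
from workcell import *
from h import *
m=camera_model("top"); print("cam",-m["R"].T@m["t"])
f=lambda a:np.array(a,float)/5.7+[272-.5+.09,145-.5+.09]
rig,e=fit(m,RG,f([(50,92),(503,66),(537,537),(72,567)]),[.5,0,0]); print("rig",rig.round(4),e)
for n,px in (("L",[(165,395),(99,337),(173,304),(158,505),(265,455)]),("R",[(446,341),(401,266),(473,258),(402,442),(518,428)])):
    s,e=fit(m,SH,f(px),[.5,0,0]); l=rot(-rig[2])@(s[:2]-rig[:2]); print(n,s.round(4),e,"in rig",l.round(4),s[2]-rig[2])
print("studs",w(rig,[[.08,.075,.012],[.08,-.075,.012]]).round(4))
E
```

```text
cam [0.42831298 0.05812281 1.11405403]
rig [0.5647 0.0287 0.0888] 0.7851580536126619
L [0.5112 0.0893 0.4708] 0.6519458064411197 in rig [-0.0479  0.0651] 0.38208538528722097
R [ 0.5425 -0.0518  0.1351] 0.2501752763042191 in rig [-0.0293 -0.0782] 0.046373064861086596
studs [[ 0.6377  0.1105  0.012 ]
 [ 0.651  -0.0389  0.012 ]]
```

```bash
cat >> h.py <<'E'
from scipy.spatial.transform import Rotation as Ro, Slerp
def Rt(yaw,tilt):
    return Ro.from_euler("z",yaw)*Ro.from_quat([1,0,0,0])*Ro.from_euler("y",tilt)
def plan(x,y,z,yaw,tilt,n,p=None,R=None):
    from workcell import get_obs
    o=get_obs(); p0=o["eef_pos"] if p is None else p; R0=Ro.from_quat(o["tcp_rot"]) if R is None else R
    R1=Rt(yaw,tilt); S=Slerp([0,1],Ro.concatenate([R0,R1])); p1=np.array([x,y,z]); rows=[]
    for i in range(n):
        a=S(i/n); b=S((i+1)/n)
        rows.append([(a.inv().apply((p1-p0)/n)/.04).round(2).tolist(),((a.inv()*b).as_rotvec()/np.radians(6)).round(2).tolist()])
    for i in range(0,n,5): print(str(rows[i:i+5]).replace(" ",""))
E
python3 - <<'E'
from h import *
s=[.5425,-.0518,.1351]; t=w(s,[[-.092,0,0]])[0]; print(t)
plan(t[0],t[1],.14,.1351,.21,16)
E
```

```text
[ 0.45133832 -0.06419142  0.        ]
[[[0.64,-0.59,0.11],[-0.01,0.12,0.1]],[[0.63,-0.59,0.11],[-0.01,0.12,0.1]],[[0.62,-0.6,0.12],[-0.01,0.12,0.1]],[[0.62,-0.61,0.13],[-0.01,0.12,0.1]],[[0.61,-0.61,0.14],[-0.01,0.12,0.1]]]
[[[0.6,-0.62,0.14],[-0.01,0.12,0.1]],[[0.59,-0.63,0.15],[-0.01,0.12,0.1]],[[0.58,-0.63,0.16],[-0.01,0.12,0.1]],[[0.57,-0.64,0.16],[-0.01,0.12,0.1]],[[0.56,-0.65,0.17],[-0.01,0.12,0.1]]]
[[[0.55,-0.65,0.18],[-0.01,0.12,0.1]],[[0.54,-0.66,0.18],[-0.01,0.12,0.1]],[[0.53,-0.67,0.19],[-0.01,0.12,0.1]],[[0.52,-0.67,0.2],[-0.01,0.12,0.1]],[[0.51,-0.68,0.2],[-0.01,0.12,0.1]]]
[[[0.5,-0.68,0.21],[-0.01,0.12,0.1]]]
```

Call:
apply_moves(
  moves=[
    [[0.64,-0.6,0.1],[0,0.12,0.1]],
    [[0.63,-0.6,0.1],[0,0.12,0.1]],
    [[0.62,-0.6,0.12],[0,0.12,0.1]],
    [[0.62,-0.6,0.13],[0,0.12,0.1]],
    [[0.61,-0.61,0.14],[0,0.12,0.1]],
  ],
  fingers=0.3,
)

```text
time: 0.52
eef_pos: [0.2624, -0.3942, 0.1874]
tcp_rot: [0.991, 0.129, 0.031, -0.005]
ft_force: [1.2, 0.6, 0.6]
grip_width: 0.0265
gripper_force: 0.0
```

Call:
apply_moves(
  moves=[
    [[0.6,-0.62,0.14],[0,0.12,0.1]],
    [[0.59,-0.63,0.15],[0,0.12,0.1]],
    [[0.58,-0.63,0.16],[0,0.12,0.1]],
    [[0.57,-0.64,0.16],[0,0.12,0.1]],
    [[0.56,-0.65,0.17],[0,0.12,0.1]],
  ],
)

```text
time: 0.93
eef_pos: [0.3473, -0.243, 0.1671]
tcp_rot: [0.993, 0.103, 0.062, -0.01]
ft_force: [-0.4, 0.1, -0.4]
grip_width: 0.0256
gripper_force: 0.0
```

Call:
apply_moves(
  moves=[
    [[0.55,-0.65,0.18],[0,0.12,0.1]],
    [[0.54,-0.66,0.18],[0,0.12,0.1]],
    [[0.53,-0.67,0.19],[0,0.12,0.1]],
    [[0.52,-0.67,0.2],[0,0.12,0.1]],
    [[0.51,-0.68,0.2],[0,0.12,0.1]],
  ],
)

```text
time: 1.35
eef_pos: [0.4312, -0.0914, 0.1468]
tcp_rot: [0.993, 0.076, 0.093, -0.015]
ft_force: [0.4, -0.5, -0.1]
grip_width: 0.0258
gripper_force: 0.0
```

```bash
python3 - <<'E'
from workcell import *
from h import *
import cv2
o=get_obs(); print(o["time"],o["eef_pos"].round(4),o["grip_width"],o["joints"].round(2))
m=camera_model("wrist"); print(m["K"].tolist(),(-m["R"].T@m["t"]).round(4))
import pickle; pickle.dump(m,open("w1.pkl","wb"))
p,d=capture("wrist"); cv2.imwrite("pics/w1.png",cv2.resize(p,(800,500),interpolation=cv2.INTER_CUBIC))
E
```

```text
1.35 [ 0.4312 -0.0914  0.1468] 0.025788078487311072 [-0.59 -0.2   2.13  0.16  1.09  0.76]
[[309.70691628693146, 0.0, 317.8392346492947], [0.0, 309.70691628693146, 199.05410558596682], [0.0, 0.0, 1.0]] [ 0.4797 -0.0858  0.3237]
```

View pics/w1.png

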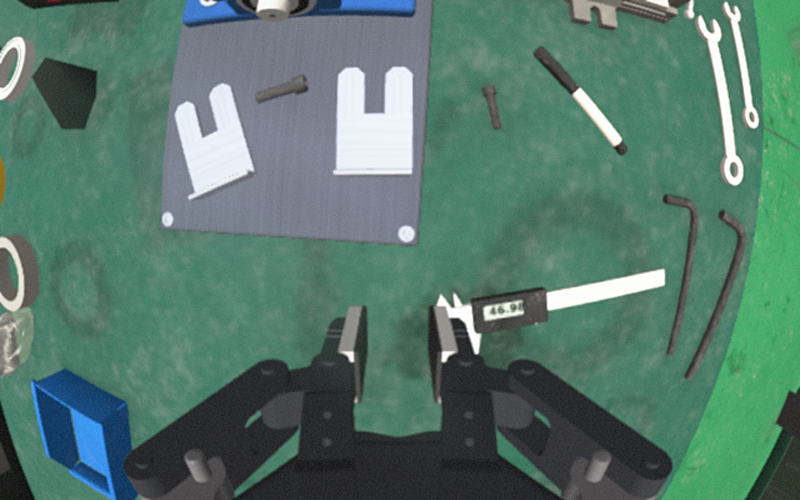

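```bash
cat >> h.py <<'E'
def projw(m,X):
    c=X@m["R"].T+m["t"]; r=np.hypot(c[:,0],c[:,1]); th=np.arctan2(r,c[:,2]); K=m["K"]
    return np.c_[K[0,2]+K[0,0]*th*c[:,0]/r, K[1,2]+K[1,1]*th*c[:,1]/r]
def fitw(m,P,px,p0):
    r=least_squares(lambda p:(projw(m,w(p,P))-px).ravel(),p0,x_scale=[.01,.01,.1]); return r.x,r.fun.round(1).tolist()
E
python3 - <<'E'
from workcell import *
from h import *
import pickle
m=pickle.load(open("w1.pkl","rb"))
f=lambda a:(np.array(a,float)+.5)/1.25-.5
rig,e=fitw(m,RG[2:],f([(413,244),(162,229)]),[.5647,.0287,.0888]); print("rig",rig.round(4),e)
for n,px,p0 in (("L",[(211,134),(186,102),(220,84),(190,198),(254,172)],[.5112,.0893,.47]),("R",[(375,113),(352,67),(398,67),(334,174),(412,174)],[.5425,-.0518,.135])):
    s,e=fitw(m,SH,f(px),p0); l=rot(-rig[2])@(s[:2]-rig[:2]); print(n,s.round(4),e,"in rig",l.round(4),s[2]-rig[2])
print("studs",w(rig,[[.08,.075,.012],[.08,-.075,.012]]).round(4))
E
```

```text
rig [0.5678 0.0304 0.0948] [2.2, 0.1, -3.3, 0.0]
L [0.5142 0.085  0.4852] [1.4, -0.9, -0.8, 0.2, 0.5, -0.2, 1.0, 0.9, -1.9, -0.1] in rig [-0.0482  0.0594] 0.3904101316112496
R [ 0.544  -0.053   0.1516] [-0.3, 0.2, -0.3, 0.2, 0.8, -0.5, -0.8, 0.2, 0.6, -0.2] in rig [-0.0316 -0.0808] 0.05687360665321667
studs [[ 0.6403  0.1126  0.012 ]
 [ 0.6545 -0.0367  0.012 ]]
```

```bash
python3 - <<'E'
from h import *
s=[.543,-.0525,.143]; t=w(s,[[-.088,0,0]])[0]; print(t)
plan(t[0],t[1],.028,.143,.21,5)
E
```

```text
[ 0.45589822 -0.06504116  0.        ]
[[[0.02,-0.07,0.61],[-0.04,0.04,0.02]],[[0.02,-0.08,0.61],[-0.04,0.04,0.02]],[[0.02,-0.08,0.61],[-0.04,0.04,0.02]],[[0.01,-0.08,0.6],[-0.04,0.04,0.02]],[[0.01,-0.08,0.6],[-0.04,0.04,0.02]]]
```

Call:
apply_moves(
  moves=[
    [[0.02,-0.07,0.6],[-0.04,0.04,0.02]],
    [[0.02,-0.08,0.6],[-0.04,0.04,0.02]],
    [[0.02,-0.08,0.6],[-0.04,0.04,0.02]],
    [[0.01,-0.08,0.6],[-0.04,0.04,0.02]],
    [[0.01,-0.08,0.6],[-0.04,0.04,0.02]],
  ],
)

```text
time: 1.82
eef_pos: [0.4546, -0.0724, 0.029]
tcp_rot: [0.992, 0.071, 0.104, -0.005]
ft_force: [0.1, -0.3, -0.3]
grip_width: 0.0259
gripper_force: 0.0
```

```bash
cat > look.py <<'E'
import sys,cv2,pickle
from workcell import *
from h import *
n=sys.argv[1]; m=camera_model("wrist"); pickle.dump(m,open(n+".pkl","wb"))
p,d=capture("wrist"); cv2.imwrite(f"pics/{n}_raw.png",p)
x0,y0,x1,y1=map(int,sys.argv[2:6]); s=min(800/(x1-x0),600/(y1-y0))
cv2.imwrite(f"pics/{n}.png",cv2.resize(p[y0:y1,x0:x1],None,fx=s,fy=s,interpolation=cv2.INTER_CUBIC)); print("scale",s)
o=get_obs(); R=Ro.from_quat(o["tcp_rot"]).as_matrix()
print(o["time"],o["eef_pos"].round(4),"yaw",np.arctan2(R[1,0],R[0,0]).round(3),"zaxis",R[:,2].round(3),o["ft_force"].round(1))
E
python3 look.py w2 120 0 520 300
```

```text
scale 2.0
1.8667 [ 0.4517 -0.0705  0.0247] yaw 0.141 zaxis [ 0.2    0.029 -0.979] [-4.6  1.3 -2.5]
```

View pics/w2.png

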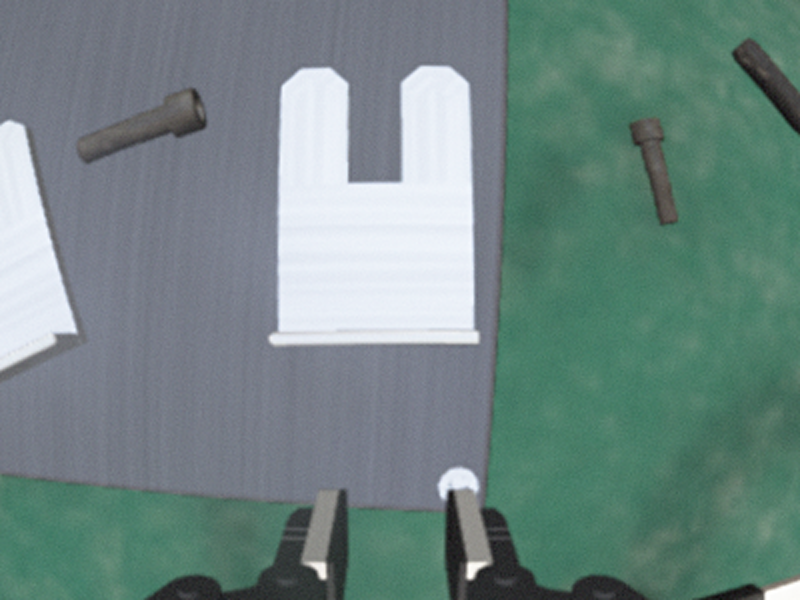

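```bash
cat >> h.py <<'E'
def back(m,px,z):
    out=[]
    for q in np.atleast_2d(np.array(px,float)):
        K=m["K"]; d=(q-K[:2,2])/K[0,0]; th=np.hypot(*d); r=np.r_[d/th*np.sin(th),np.cos(th)]@m["R"]; c=-m["R"].T@m["t"]
        out.append(c+r*(z-c[2])/r[2])
    return np.array(out)
E
python3 - <<'E'
from workcell import *
from h import *
import pickle
m=pickle.load(open("w2.pkl","rb"))
f=lambda a:(np.array(a,float)+.5)/2-.5+[120,0]
s,e=fitw(m,SH,f([(375,183),(315,67),(436,66),(270,345),(479,342)]),[.5425,-.0518,.135]); print(s.round(4),e)
P=back(m,f([(484,511),(497,250),(508,0),(0,475),(250,497)]),.012); print(P.round(4).tolist())
v=P[2]-P[0]; u=P[3]-P[0]; print("yaw",np.arctan2(v[1],v[0]),np.arctan2(-u[0],u[1]))
a=np.arctan2(v[1],v[0]); print("rig",P[0][:2]-rot(a)@[-.135,-.12])
t=w(s,[[-.078,0,0]])[0]; print(t)
plan(t[0],t[1],.029,s[2],.21,3)
E
```

```text
[ 0.5441 -0.0526  0.1472] [0.0, -0.6, 0.1, -0.0, -0.3, -0.4, -0.9, 0.1, 1.0, 0.8]
[[0.4451, -0.1026, 0.012], [0.5294, -0.0936, 0.012], [0.6204, -0.0873, 0.012], [0.4284, 0.0744, 0.012], [0.4386, -0.0254, 0.012]]
yaw 0.08673794328402341 0.0940815233583165
rig [0.56921306 0.02867829]
[ 0.46693764 -0.06406287  0.        ]
[[[0.14,-0.03,-0.01],[0.0,0.02,-0.02]],[[0.14,-0.03,-0.01],[0.0,0.02,-0.02]],[[0.14,-0.03,-0.01],[0.0,0.02,-0.02]]]
```

Call:
apply_moves(
  moves=[
    [[0.14,-0.03,-0.02],[0,0.02,-0.02]],
    [[0.14,-0.03,-0.02],[0,0.02,-0.02]],
    [[0.14,-0.03,-0.02],[0,0.02,-0.02]],
    [[0,0,0],[0,0,0]],
  ],
)

```text
time: 2.2
eef_pos: [0.4726, -0.068, 0.0386]
tcp_rot: [0.991, 0.074, 0.109, -0.004]
ft_force: [0.7, 0.1, 0.3]
grip_width: 0.0255
gripper_force: 0.0
```

```bash
cat >> h.py <<'E'
RIG=np.array([.567,.0288,.090])
def rigpose(x,y,dyaw,back_=-.063):  # shim origin in rig -> tcp world xy,yaw
    o=w(RIG,[[x,y,0]])[0]; yaw=RIG[2]+dyaw; t=w([o[0],o[1],yaw],[[back_,0,0]])[0]; return t[0],t[1],yaw
E
python3 - <<'E'
from h import *
from workcell import get_obs
o=get_obs(); R=Ro.from_quat(o["tcp_rot"]).as_matrix(); print(o["eef_pos"].round(4),np.arctan2(R[1,0],R[0,0]),R[:,2].round(3),o["ft_force"].round(1))
x,y,a=rigpose(.0,-.0772,.056); print(x,y,a); plan(x,y,.0285,a,.21,5)
E
```

```text
[ 0.4726 -0.068   0.0386] 0.1494376974395247 [ 0.216  0.024 -0.976] [0.7 0.1 0.3]
0.5116088861191135 -0.05725290837045813 0.146
[[[0.19,-0.02,0.09],[0.01,-0.02,0.01]],[[0.19,-0.02,0.09],[0.01,-0.02,0.01]],[[0.19,-0.02,0.09],[0.01,-0.02,0.01]],[[0.19,-0.02,0.09],[0.01,-0.02,0.01]],[[0.19,-0.02,0.09],[0.01,-0.02,0.01]]]
```

Call:
apply_moves(
  moves=[
    [[-0.03,-0.06,0.13],[0,0,0]],
    [[-0.03,-0.06,0.13],[0,0,0]],
    [[0,0,0],[0,0,0]],
    [[0,0,0],[0,0,0]],
  ],
)

```text
time: 2.53
eef_pos: [0.4683, -0.0619, 0.0247]
tcp_rot: [0.992, 0.074, 0.107, -0.006]
ft_force: [-0.3, 0.4, -0.1]
grip_width: 0.0254
gripper_force: 0.0
```

```bash
cat > st.py <<'E'
import sys
from h import *
from workcell import get_obs
o=get_obs(); R=Ro.from_quat(o["tcp_rot"]).as_matrix(); print(o["time"],o["eef_pos"].round(4),"yaw",np.arctan2(R[1,0],R[0,0]).round(3),"tilt",np.arcsin(-R[2,0]*-1).round(3),o["ft_force"].round(1))
a=list(map(float,sys.argv[1:])); x,y,yw=rigpose(*a[:3]); print(x,y,yw); plan(x,y,a[4],yw,.21,int(a[3]))
E
python3 st.py 0 -.0772 .056 5 .028
```

```text
2.5333 [ 0.4683 -0.0619  0.0247] yaw 0.148 tilt 0.214 [-0.3  0.4 -0.1]
0.5116088861191135 -0.05725290837045813 0.146
[[[0.22,0.01,0.03],[0.01,-0.01,0.0]],[[0.22,0.01,0.03],[0.01,-0.01,0.0]],[[0.22,0.01,0.03],[0.01,-0.01,0.0]],[[0.22,0.01,0.03],[0.01,-0.01,0.0]],[[0.22,0.01,0.03],[0.01,-0.01,0.0]]]
```

Call:
apply_moves(
  moves=[
    [[0.22,0,0.03],[0,0,0]],
    [[0.22,0,0.03],[0,0,0]],
    [[0.22,0,0.03],[0,0,0]],
    [[0.22,0,0.03],[0,0,0]],
    [[0.22,0.01,0.03],[0,0,0]],
  ],
)

```text
time: 2.95
eef_pos: [0.5142, -0.0561, 0.029]
tcp_rot: [0.991, 0.074, 0.107, -0.005]
ft_force: [0.1, 0.1, -0.1]
grip_width: 0.0257
gripper_force: 0.0
```

```bash
python3 look.py w3 170 0 490 240
```

```text
scale 2.5
3.0 [ 0.5159 -0.0565  0.0297] yaw 0.149 zaxis [ 0.214  0.026 -0.976] [1.1 0.1 0.6]
```

View pics/w3.png

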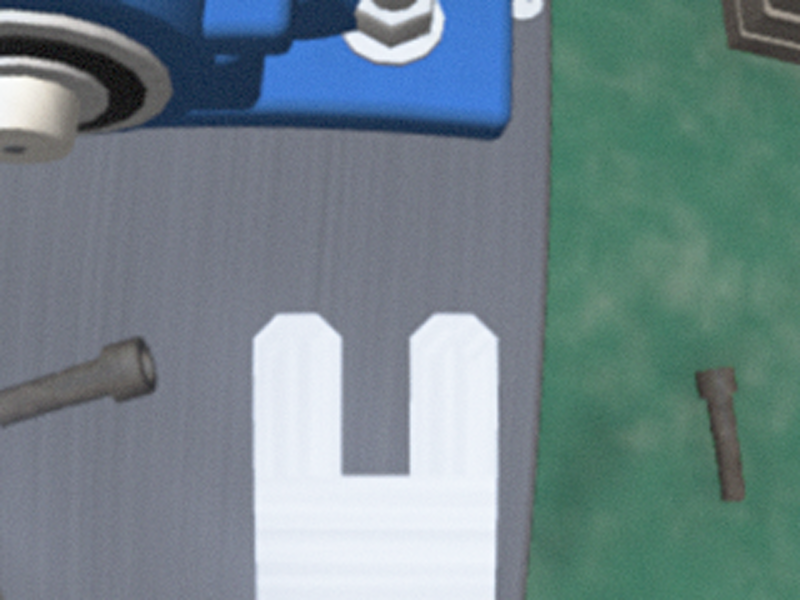

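```bash
python3 - <<'E'
from h import *
import pickle
m=pickle.load(open("w3.pkl","rb"))
f=lambda a:(np.array(a,float)+.5)/2.5-.5+[170,0]
s,e=fitw(m,SH[:3],f([(376,475),(299,313),(454,313)]),[.5425,-.0518,.135]); print(s.round(4),e, (rot(-RIG[2])@(s[:2]-RIG[:2])).round(4))
P=back(m,f([(503,135),(250,130)]),.020);print(P.round(4).tolist(), ((P[:,:2]-RIG[:2])@rot(RIG[2])).round(4).tolist())
P=back(m,f([(394,24)]),.037);print(P.round(4).tolist(), ((P[:,:2]-RIG[:2])@rot(RIG[2])).round(4).tolist())
P=back(m,f([(528,560),(540,400),(549,200)]),.012);print(((P[:,:2]-RIG[:2])@rot(RIG[2])).round(4).tolist())
E
```

```text
[ 0.5441 -0.0527  0.1467] [0.1, 0.1, -0.5, -0.1, 0.4, 0.1] [-0.0301 -0.0791]
[[0.6346, -0.0715, 0.02], [0.6262, -0.0083, 0.02]] [[0.0583, -0.106], [0.0557, -0.0423]]
[[0.6525, -0.0406, 0.037]] [[0.079, -0.0768]]
[[-0.0502, -0.1199], [-0.0087, -0.1199], [0.0444, -0.1201]]
```

```bash
python3 - <<'E'
import cv2
p=cv2.imread("pics/w3_raw.png")[160:370,180:460]
cv2.imwrite("pics/w3b.png",cv2.resize(p,None,fx=2.8,fy=2.8,interpolation=cv2.INTER_CUBIC))
from h import *
import pickle
m=pickle.load(open("w3.pkl","rb"))
from workcell import get_obs
o=get_obs();R=Ro.from_quat(o["tcp_rot"])
for q in ([0,0,0],[.011,.013,.011],[.011,.027,.011],[-.011,.013,.011],[.011,.013,0.0]): print(q,((projw(m,(o["eef_pos"]+R.apply(q))[None])-[180,160])*2.8).round(0))
E
```

```text
[0, 0, 0] [[391. 223.]]
[0.011, 0.013, 0.011] [[451. 155.]]
[0.011, 0.027, 0.011] [[515. 155.]]
[-0.011, 0.013, 0.011] [[448. 245.]]
[0.011, 0.013, 0.0] [[455. 175.]]
```

View pics/w3b.png

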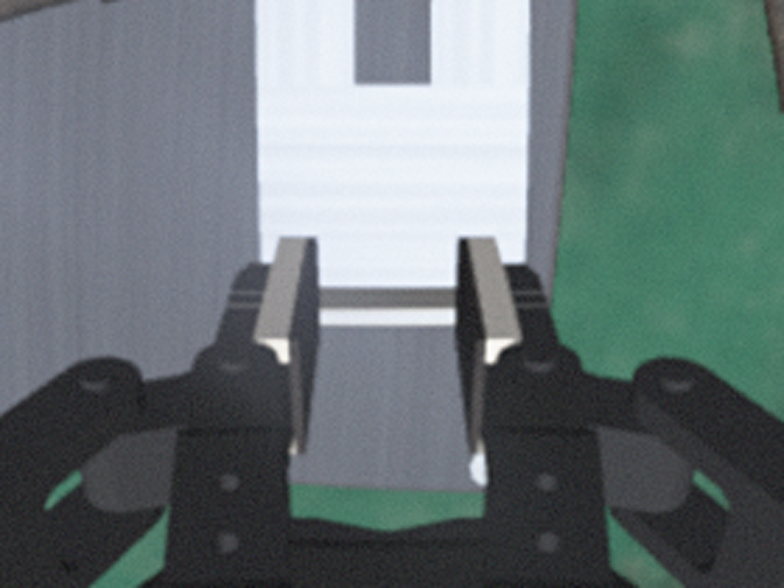

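```bash
cat > tips.py <<'E'
from workcell import *
from h import *
import sys
o=get_obs();m=camera_model("wrist");p,d=capture("wrist")
R=Ro.from_quat(o["tcp_rot"]);K=m["K"]
def pt(u,v):
    z=d[int(round(v)),int(round(u))]; q=(np.array([u,v])-K[:2,2])/K[0,0]; th=np.hypot(*q)
    r=np.r_[q/th*np.sin(th),np.cos(th)]; X=m["R"].T@(r*z/r[2]-m["t"]); return X.round(4),R.inv().apply(X-o["eef_pos"]).round(4),z
print(o["eef_pos"].round(4))
for a in ((290,243),(288,255),(280,290),(485,243),(487,255),(500,290),(390,150),(390,297),(390,318)):
    print(a,*pt(a[0]/2.8+180,a[1]/2.8+160))
E
python3 tips.py
```

```text
[ 0.5159 -0.0565  0.0297]
(290, 243) [ 0.5182 -0.0383  0.0601] [ 0.0114 -0.0174 -0.0288] 0.1508302
(288, 255) [ 0.5176 -0.0386  0.0657] [ 0.012  -0.0172 -0.0344] 0.14536096
(280, 290) [ 0.515  -0.0389  0.0772] [ 0.0119 -0.0173 -0.0462] 0.13417327
(485, 243) [ 0.5232 -0.0724  0.0598] [ 0.0112  0.017  -0.0283] 0.15142298
(487, 255) [ 0.5227 -0.0721  0.0662] [ 0.0121  0.0166 -0.0346] 0.14512001
(500, 290) [ 0.5201 -0.0732  0.0774] [ 0.0119  0.0175 -0.0462] 0.13420847
(390, 150) [ 0.5309 -0.0548  0.0169] [0.012  0.0004 0.0157] 0.192928
(390, 297) [ 0.4985 -0.0596  0.0216] [-0.019   0.0004  0.0041] 0.19161248
(390, 318) [ 0.4974 -0.0596  0.0325] [-0.0178  0.0004 -0.0068] 0.18086813
```

```bash
sed -i 's/for a in (.*):/for a in eval(sys.argv[1]):/' tips.py; python3 tips.py "((292,238),(480,238),(250,290),(100,370),(60,400),(235,440),(235,570),(390,560),(400,535))"
python3 st.py -.048 -.0801 .056 2 .029; python3 st.py -.048 -.0801 .056 4 -.008
```

```text
[ 0.5149 -0.0563  0.0293]
(292, 238) [ 0.518  -0.0384  0.0591] [ 0.012  -0.0171 -0.028 ] 0.15142731
(480, 238) [ 0.523  -0.0712  0.0599] [ 0.0123  0.016  -0.0285] 0.15085627
(250, 290) [ 0.5103 -0.0331  0.0684] [ 0.0073 -0.0234 -0.0385] 0.14287089
(100, 370) [ 0.5072 -0.0178  0.1032] [ 0.014  -0.0388 -0.0728] 0.10819761
(60, 400) [ 0.5043 -0.0141  0.1088] [ 0.013  -0.0428 -0.0788] 0.10283141
(235, 440) [ 0.5094 -0.0388  0.1195] [ 0.0166 -0.0176 -0.0888] 0.09223494
(235, 570) [ 0.5069 -0.0422  0.1406] [ 0.0182 -0.0145 -0.11  ] 0.0715912
(390, 560) [ 0.5046 -0.0571  0.1321] [ 0.012  -0.0002 -0.1025] 0.08062874
(400, 535) [ 0.5041 -0.0583  0.1263] [ 0.0101  0.001  -0.0971] 0.086389616
3.1 [ 0.5137 -0.0561  0.0289] yaw 0.149 tilt 0.215 [-0.3  0.5 -0.3]
0.4640638027272121 -0.06445534165769744 0.146
[[[-0.61,0.01,-0.14],[0.02,-0.02,0.02]],[[-0.61,0.01,-0.13],[0.02,-0.02,0.02]]]
3.1 [ 0.5137 -0.0561  0.0289] yaw 0.149 tilt 0.215 [-0.3  0.5 -0.3]
0.4640638027272121 -0.06445534165769744 0.146
[[[-0.36,0.0,0.16],[0.01,-0.01,0.01]],[[-0.36,0.01,0.16],[0.01,-0.01,0.01]],[[-0.36,0.01,0.16],[0.01,-0.01,0.01]],[[-0.36,0.01,0.16],[0.01,-0.01,0.01]]]
```

Call:
apply_moves(
  moves=[
    [[-0.61,0.01,-0.14],[0,-0.01,0.02]],
    [[-0.61,0.01,-0.14],[0,-0.01,0.02]],
    [[-0.08,0,0.38],[0,0,0]],
    [[-0.08,0,0.38],[0,0,0]],
    [[0,0,0],[0,0,0]],
  ],
)

```text
time: 3.52
eef_pos: [0.4612, -0.0635, -0.0038]
tcp_rot: [0.992, 0.071, 0.104, -0.007]
ft_force: [-0.8, 0.2, -0.5]
grip_width: 0.0255
gripper_force: 0.0
```

```bash
sed -i 's/back_=-.063/back_=-.0555/' h.py; python3 tips.py "((292,238),(480,238),(292,242),(480,242),(480,234))"; python3 st.py -.036 -.0795 .056 3 -.007
```

```text
[ 0.4612 -0.0635 -0.0038]
(292, 238) [ 0.4646 -0.0457  0.0262] [ 0.0121 -0.0171 -0.0282] 0.15118572
(480, 238) [ 0.4692 -0.0786  0.0258] [ 0.0119  0.0161 -0.0277] 0.15170528
(292, 242) [ 0.4637 -0.0457  0.0256] [ 0.0111 -0.0172 -0.0278] 0.15186444
(480, 242) [ 0.4685 -0.0787  0.0257] [ 0.0111  0.0161 -0.0278] 0.15184706
(480, 234) [ 0.4697 -0.0786  0.0248] [ 0.0121  0.0162 -0.0267] 0.15260686
3.5667 [ 0.4619 -0.0637 -0.0029] yaw 0.143 tilt 0.21 [-0.2 -0.1 -0.7]
0.48338151528419104 -0.06168811345347455 0.146
[[[0.17,0.01,0.07],[0.01,0.0,-0.01]],[[0.17,0.01,0.07],[0.01,0.0,-0.01]],[[0.17,0.01,0.07],[0.01,0.0,-0.01]]]
```

Call:
apply_moves(
  moves=[
    [[0.17,0,0.07],[0,0,0]],
    [[0.17,0,0.07],[0,0,0]],
    [[0.17,0,0.07],[0,0,0]],
    [[0.19,0,0.04],[0,0,0]],
    [[0.19,0,0.04],[0,0,0]],
  ],
)

```text
time: 3.98
eef_pos: [0.5016, -0.0589, -0.0053]
tcp_rot: [0.992, 0.072, 0.106, -0.005]
ft_force: [-1.4, -0.4, 1.0]
grip_width: 0.0257
gripper_force: 0.9
```

```bash
python3 tips.py "((292,242),(480,242),(390,150))"; python3 st.py .005 -.077 .056 4 -.007
```

```text
[ 0.5016 -0.0589 -0.0053]
(292, 242) [ 0.5068 -0.0417  0.0339] [ 0.0157 -0.0161 -0.0368] 0.14187771
(480, 242) [ 0.511  -0.0727  0.033 ] [ 0.0152  0.0152 -0.0358] 0.14293902
(390, 150) [ 0.5218 -0.0561  0.0169] [ 0.0246  0.0002 -0.0173] 0.1575731
4.0333 [ 0.5032 -0.0593 -0.0048] yaw 0.145 tilt 0.215 [ 0.1 -0.6  0.4]
0.5239908809646878 -0.05551321110382612 0.146
[[[0.13,-0.0,0.04],[0.01,-0.01,-0.0]],[[0.13,-0.0,0.04],[0.01,-0.01,-0.0]],[[0.13,-0.0,0.04],[0.01,-0.01,-0.0]],[[0.13,-0.0,0.04],[0.01,-0.01,-0.0]]]
```

Call:
apply_moves(
  moves=[
    [[0.13,0,0.03],[0,0,0]],
    [[0.13,0,0.03],[0,0,0]],
    [[0.13,0,0.03],[0,0,0]],
    [[0.13,0,0.03],[0,0,0]],
  ],
)

```text
time: 4.37
eef_pos: [0.522, -0.0559, -0.0059]
tcp_rot: [0.992, 0.071, 0.106, -0.006]
ft_force: [-1.1, -0.1, 0.7]
grip_width: 0.0256
gripper_force: 0.8
```

```bash
cat > edge.py <<'E'
# lateral edges of the bright shim, in the rig frame, at several rig x
import sys,cv2
from workcell import *
from h import *
side=float(sys.argv[1]); o=get_obs(); m=camera_model("wrist"); p,d=capture("wrist"); g=cv2.cvtColor(p,cv2.COLOR_BGR2GRAY).astype(np.float32)
print(o["time"],o["eef_pos"].round(4),"rig",(rot(-RIG[2])@(o["eef_pos"][:2]-RIG[:2])).round(4),o["ft_force"].round(1))
ys=np.arange(-.045,.045,.0005)+side
for x in np.arange(float(sys.argv[2]),float(sys.argv[3]),.01):
    q=projw(m,w(RIG,np.c_[np.full(len(ys),x),ys,np.full(len(ys),.018)])).astype(np.float32)
    v=cv2.remap(g,q[:,0].copy(),q[:,1].copy(),cv2.INTER_LINEAR).ravel(); b=v>185
    e=np.flatnonzero(np.diff(b.astype(int))); print(round(x*1000),((ys[e]+.00025)*1000).round(1).tolist())
E
python3 edge.py -.075 -.02 .06; python3 st.py .03 -.0755 .03 4 -.007
```

```text
4.3667 [ 0.522  -0.0559 -0.0059] rig [-0.0525 -0.0803] [-1.1 -0.1  0.7]
-20 [-107.7, -47.7]
-10 [-107.2, -47.2]
0 [-106.7, -46.7]
10 [-106.2, -84.7, -67.7, -46.2]
20 [-105.7, -84.2, -67.2, -45.7]
30 [-105.2, -83.7, -66.7, -45.2]
40 [-103.2, -85.2, -62.7, -48.7]
50 []
4.4167 [ 0.5232 -0.0562 -0.0055] yaw 0.144 tilt 0.214 [ 0.2 -1.2  0. ]
0.54856353316492 -0.050342102371000265 0.12
[[[0.16,-0.01,0.04],[-0.0,-0.01,0.06]],[[0.16,-0.01,0.04],[-0.0,-0.01,0.06]],[[0.16,-0.02,0.04],[-0.0,-0.01,0.06]],[[0.16,-0.02,0.04],[-0.0,-0.01,0.06]]]
```

Call:
apply_moves(
  moves=[
    [[0.16,-0.01,0.04],[0,0,0.06]],
    [[0.16,-0.01,0.04],[0,0,0.06]],
    [[0.16,-0.02,0.04],[0,0,0.06]],
    [[0.16,-0.02,0.04],[0,0,0.06]],
  ],
)

```text
time: 4.75
eef_pos: [0.5482, -0.05, -0.0067]
tcp_rot: [0.993, 0.059, 0.106, -0.007]
ft_force: [-0.5, -0.4, 1.7]
grip_width: 0.0254
gripper_force: 0.8
```

```bash
python3 edge.py -.075 0 .06; python3 st.py .055 -.0752 .01 4 -.007
```

```text
4.75 [ 0.5482 -0.05   -0.0067] rig [-0.0259 -0.0768] [-0.5 -0.4  1.7]
0 [-105.7, -45.7]
10 [-105.2, -45.2]
20 [-105.2, -44.7]
30 [-104.7, -71.2, -66.7, -44.7]
40 [-104.2, -82.7, -66.2, -44.2]
50 [-104.2, -82.2, -65.7, -44.2]
4.8 [ 0.5496 -0.0502 -0.0062] yaw 0.117 tilt 0.215 [ 0.4 -0.1  0.9]
0.5733135360424196 -0.04669307994051032 0.09999999999999999
[[[0.15,-0.0,0.04],[-0.01,-0.01,0.04]],[[0.15,-0.0,0.04],[-0.01,-0.01,0.04]],[[0.15,-0.01,0.04],[-0.01,-0.01,0.04]],[[0.15,-0.01,0.04],[-0.01,-0.01,0.04]]]
```

Call:
apply_moves(
  moves=[
    [[0.15,0,0.04],[0,0,0.06]],
    [[0.15,0,0.04],[0,0,0.06]],
    [[0.15,0,0.04],[0,0,0.05]],
    [[0.15,0,0.04],[0,0,0.05]],
  ],
)

```text
time: 5.13
eef_pos: [0.5727, -0.0473, -0.0079]
tcp_rot: [0.993, 0.047, 0.106, -0.008]
ft_force: [-1.7, 0.4, 1.7]
grip_width: 0.0254
gripper_force: 0.8
```

```bash
python3 edge.py -.075 0 .06; python3 st.py .074 -.0752 .01 4 -.007
```

```text
5.1333 [ 0.5727 -0.0473 -0.0079] rig [-0.0012 -0.0763] [-1.7  0.4  1.7]
0 []
10 [-105.7, -45.7]
20 [-105.7, -45.7]
30 [-105.7, -45.7]
40 [-105.2, -45.2]
50 [-105.2, -45.2]
5.1833 [ 0.574  -0.0476 -0.0075] yaw 0.094 tilt 0.214 [-0.2 -0.6  0.6]
0.5922366379696475 -0.04498538750574811 0.09999999999999999
[[[0.11,-0.01,0.02],[-0.01,-0.01,-0.01]],[[0.11,-0.01,0.02],[-0.01,-0.01,-0.01]],[[0.11,-0.01,0.02],[-0.01,-0.01,-0.01]],[[0.11,-0.0,0.02],[-0.01,-0.01,-0.01]]]
```

Call:
apply_moves(
  moves=[
    [[0.11,0,0.02],[0,0,0]],
    [[0.11,0,0.02],[0,0,0]],
    [[0.1,0,0.02],[0,0,0]],
    [[0.08,0,0.02],[0,0,0]],
  ],
)

```text
time: 5.52
eef_pos: [0.5888, -0.0458, -0.0076]
tcp_rot: [0.993, 0.048, 0.106, -0.008]
ft_force: [0.1, 0.1, 0.7]
grip_width: 0.0257
gripper_force: 0.5
```

Call:
apply_moves(
  moves=[
    [[0.04,0,0.01],[0,0,0]],
    [[0.04,0,0.01],[0,0,0]],
  ],
)

```text
time: 5.68
eef_pos: [0.5917, -0.0455, -0.0078]
tcp_rot: [0.993, 0.048, 0.106, -0.008]
ft_force: [-1.6, -0.3, 1.4]
grip_width: 0.0253
gripper_force: 0.9
```

```bash
python3 edge.py -.075 0.02 .06
```

```text
5.6833 [ 0.5917 -0.0455 -0.0078] rig [ 0.018  -0.0762] [-1.6 -0.3  1.4]
20 [-58.7, -58.2, -57.7, -57.2, -56.2, -54.7, -54.2, -53.7, -51.2, -50.7, -49.2, -42.7]
30 [-105.2, -45.2]
40 [-105.2, -45.2]
50 [-105.2, -45.2]
```

Near home, with no stud contact yet. I'll keep going in small steps until the force rises.

Call:
apply_moves(
  moves=[
    [[0.03,0,0.01],[0,0,0]],
    [[0.03,0,0],[0,0,0]],
  ],
)

```text
time: 5.9
eef_pos: [0.5925, -0.0452, -0.0081]
tcp_rot: [0.993, 0.048, 0.104, -0.008]
ft_force: [-10.9, -2.5, 7.4]
grip_width: 0.0251
gripper_force: 5.8
```

Call:
apply_moves(
  moves=[
    [[0.03,0,0.01],[0,0,0]],
    [[0.03,0,0],[0,0,0]],
  ],
)

```text
time: 6.07
eef_pos: [0.5927, -0.0449, -0.0086]
tcp_rot: [0.994, 0.048, 0.102, -0.009]
ft_force: [-20.3, -6.2, 14.8]
grip_width: 0.0254
gripper_force: 10.5
```

Call:
apply_moves(
  moves=[
    [[-0.3,0,-0.08],[0,0,0]],
    [[-0.6,0,-0.13],[0,0,0]],
    [[-0.6,0,-0.13],[0,0,0]],
    [[0.16,0,-0.73],[0,0,0]],
    [[0.16,0,-0.73],[0,0,0]],
  ],
)

```text
time: 6.48
eef_pos: [0.5319, -0.0505, 0.0512]
tcp_rot: [0.994, 0.047, 0.103, -0.009]
ft_force: [1.2, -0.7, 0.3]
grip_width: 0.0257
gripper_force: 0.0
```

```bash
python3 - <<'E'
from h import *
s=[.5130,.0868,.480]; t=w(s,[[-.0855,0,0]])[0]; print(t)
plan(t[0],t[1],.06,s[2],.21,5)
E
```

```text
[0.43716193 0.04731788 0.        ]
[[[-0.41,-0.53,-0.13],[0.14,0.0,-0.72]],[[-0.37,-0.56,-0.12],[0.14,0.0,-0.72]],[[-0.32,-0.59,-0.11],[0.14,0.0,-0.72]],[[-0.28,-0.62,-0.1],[0.14,0.0,-0.72]],[[-0.23,-0.64,-0.09],[0.14,0.0,-0.72]]]
```

Call:
apply_moves(
  moves=[
    [[-0.41,-0.53,-0.13],[0.14,0,-0.72]],
    [[-0.37,-0.56,-0.12],[0.14,0,-0.72]],
    [[-0.32,-0.59,-0.11],[0.14,0,-0.72]],
    [[-0.28,-0.62,-0.1],[0.14,0,-0.72]],
    [[-0.23,-0.64,-0.09],[0.14,0,-0.72]],
  ],
)

```text
time: 6.9
eef_pos: [0.4396, 0.0471, 0.0614]
tcp_rot: [0.965, 0.238, 0.104, -0.024]
ft_force: [-0.3, 0.8, 0.7]
grip_width: 0.0255
gripper_force: 0.0
```

Call:
apply_moves(
  moves=[
    [[0,0,0],[0,0,0]],
  ],
)

```text
time: 6.98
eef_pos: [0.4366, 0.0492, 0.0603]
tcp_rot: [0.965, 0.239, 0.103, -0.026]
ft_force: [-0.1, 0.4, -0.6]
grip_width: 0.0257
gripper_force: 0.0
```

```bash
python3 look.py w4 100 0 500 300
```

```text
scale 2.0
7.0333 [0.439  0.0477 0.061 ] yaw 0.482 zaxis [ 0.189  0.096 -0.977] [ 0.5 -1.1 -0.1]
```

View pics/w4.png

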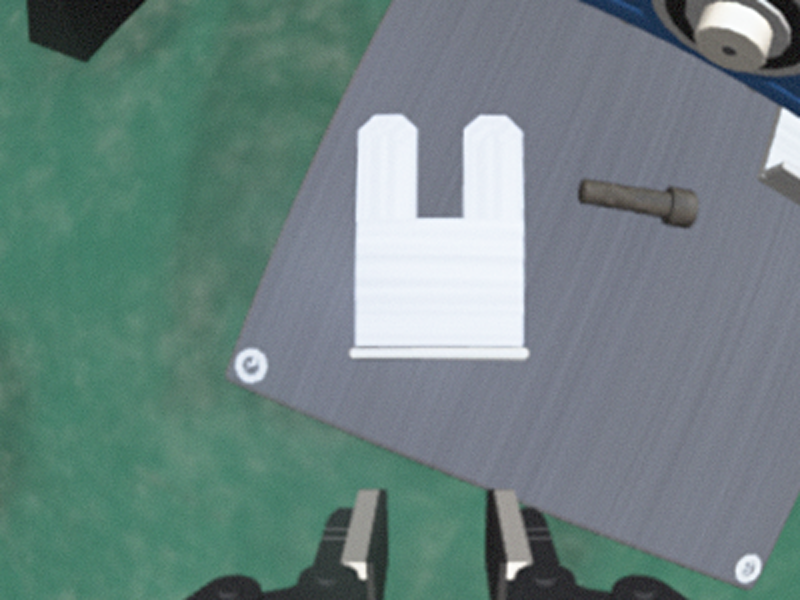

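```bash
python3 - <<'E'
from workcell import *
from h import *
import pickle
m=pickle.load(open("w4.pkl","rb"))
f=lambda a:(np.array(a,float)+.5)/2-.5+[100,0]
s,e=fitw(m,SH,f([(440,218),(387,115),(493,115),(350,358),(529,358)]),[.513,.0868,.48]); print(s.round(4),e,(rot(-RIG[2])@(s[:2]-RIG[:2])).round(4),s[2]-RIG[2])
P=back(m,f([(228,378),(310,178),(390,0),(750,588)]),.012); print("plate in rig",((P[:,:2]-RIG[:2])@rot(RIG[2])).round(4).tolist())
t=w(s,[[-.067,0,0]])[0]; print(t); plan(t[0],t[1],-.006,s[2],.21,5)
E
```

```text
[0.5132 0.0884 0.4837] [-0.1, -0.2, 0.2, -0.6, -0.3, -0.4, -0.3, 0.4, 0.5, 0.6] [-0.0482  0.0642] 0.39367924869505533
plate in rig [[-0.1325, 0.1163], [-0.0508, 0.1157], [0.0306, 0.1185], [-0.133, -0.1173]]
[0.45388363 0.05728892 0.        ]
[[[0.02,-0.01,0.35],[0.0,-0.01,-0.0]],[[0.02,-0.01,0.35],[0.0,-0.01,-0.0]],[[0.02,-0.01,0.35],[0.0,-0.01,-0.0]],[[0.02,-0.01,0.35],[0.0,-0.01,-0.0]],[[0.02,-0.01,0.35],[0.0,-0.01,-0.0]]]
```

Call:
apply_moves(
  moves=[
    [[0.02,-0.01,0.35],[0,0,0]],
    [[0.02,-0.01,0.35],[0,0,0]],
    [[0.02,-0.01,0.35],[0,0,0]],
    [[0.02,-0.01,0.35],[0,0,0]],
    [[0.02,-0.01,0.35],[0,0,0]],
  ],
)

```text
time: 7.45
eef_pos: [0.4578, 0.0559, -0.0067]
tcp_rot: [0.966, 0.236, 0.105, -0.024]
ft_force: [0.2, -0.4, 0.1]
grip_width: 0.0255
gripper_force: 0.0
```

```bash
cat > pose.py <<'E'
# measure shim pose near expected rig pose: edges across at 4 stations, leg tips along 2 lines
import sys,cv2
from workcell import *
from h import *
E=list(map(float,sys.argv[1:4])); o=get_obs(); m=camera_model("wrist"); p,d=capture("wrist"); g=cv2.cvtColor(p,cv2.COLOR_BGR2GRAY).astype(np.float32)
c=w(RIG,[[E[0],E[1],0]])[0]; F=[c[0],c[1],RIG[2]+E[2]]
def edges(P,t):
    q=projw(m,w(F,np.c_[P,np.full(len(P),.018)])).astype(np.float32); v=cv2.remap(g,q[:,0].copy(),q[:,1].copy(),cv2.INTER_LINEAR).ravel()>185
    return (t[np.flatnonzero(np.diff(v.astype(int)))]*1000+.25).round(1)
t=np.arange(-.045,.045,.0005); out=[]
for x in (-.03,-.015,.015,.025):
    e=edges(np.c_[np.full(len(t),x),t],t); print(int(x*1000),e.tolist()); 
    if len(e)>1: out.append((x,(e[0]+e[-1])/2000,e[-1]-e[0]))
tt=np.arange(.01,.065,.0005); tip=[edges(np.c_[tt,np.full(len(tt),y)],tt).tolist() for y in (-.019,.019)]; print("tips",tip)
out=np.array(out)
if len(out)>1:
    k=np.polyfit(out[:,0],out[:,1],1); dx=(np.mean([a[-1] for a in tip if a] or [40])-40)/1000
    s=rot(E[2])@[dx,k[1]]+E[:2]; print("shim in rig",s.round(4),(E[2]+k[0]).round(3))
R=Ro.from_quat(o["tcp_rot"]).as_matrix(); print(o["time"],"tcp rig",(rot(-RIG[2])@(o["eef_pos"][:2]-RIG[:2])).round(4),o["eef_pos"][2].round(4),"dyaw",(np.arctan2(R[1,0],R[0,0])-RIG[2]).round(3),o["ft_force"].round(1))
E
python3 pose.py -.048 .064 .39; python3 st.py -.032 .071 .394 5 -.007
```

```text
-30 [-29.7, 30.3]
-15 [-29.7, 30.3]
15 [-29.7, -7.7, 8.8, 30.3]
25 [-29.7, -8.2, 8.8, 30.3]
tips [[39.8], [39.8]]
shim in rig [-0.0483  0.0642] 0.39
7.45 tcp rig [-0.1063  0.0368] -0.0067 dyaw 0.389 [ 0.2 -0.4  0.1]
7.5 [ 0.4565  0.0563 -0.0087] yaw 0.478 tilt 0.213 [-1.4 -1.2  0.9]
0.47962282586512484 0.07081107890888708 0.484
[[[0.13,-0.01,0.02],[0.01,-0.01,-0.01]],[[0.13,-0.01,0.02],[0.01,-0.01,-0.01]],[[0.13,-0.01,0.02],[0.01,-0.01,-0.01]],[[0.13,-0.01,0.02],[0.01,-0.01,-0.01]],[[0.13,-0.01,0.02],[0.01,-0.01,-0.01]]]
```

Call:
apply_moves(
  moves=[
    [[0.06,-0.06,0.01],[0,0,0]],
    [[0.06,-0.06,0.01],[0,0,0]],
    [[0.15,0,0.02],[0,0,0]],
    [[0.18,0,0.03],[0,0,0]],
    [[0.18,0,0.03],[0,0,0]],
  ],
)

```text
time: 7.92
eef_pos: [0.4775, 0.073, -0.0043]
tcp_rot: [0.966, 0.237, 0.104, -0.024]
ft_force: [-0.7, -0.9, -1.3]
grip_width: 0.0258
gripper_force: 0.6
```

```bash
python3 pose.py -.032 .071 .39; python3 st.py -.015 .0755 .28 5 -.007
```

```text
-30 [-30.2, 29.8]
-15 [-30.2, 29.8]
15 [-30.2, -8.7, 8.3, 29.8]
25 [-30.2, -8.7, 8.3, 29.8]
tips [[39.3], [39.3]]
shim in rig [-0.0326  0.0705] 0.39
7.9167 tcp rig [-0.0852  0.052 ] -0.0043 dyaw 0.391 [-0.7 -0.9 -1.3]
7.9667 [ 0.4791  0.0731 -0.0038] yaw 0.481 tilt 0.216 [ 0.4 -1.5  0.9]
0.4935307108592352 0.08257659663038 0.37
[[[0.08,-0.01,0.03],[-0.04,-0.01,0.21]],[[0.08,-0.01,0.03],[-0.04,-0.01,0.21]],[[0.08,-0.01,0.03],[-0.04,-0.01,0.21]],[[0.08,-0.01,0.03],[-0.04,-0.01,0.21]],[[0.08,-0.02,0.03],[-0.04,-0.01,0.21]]]
```

Call:
apply_moves(
  moves=[
    [[0.08,-0.01,0.03],[-0.05,0,0.26]],
    [[0.09,-0.01,0.03],[-0.05,0,0.26]],
    [[0.09,-0.02,0.03],[-0.05,0,0.26]],
    [[0.09,-0.02,0.03],[-0.05,0,0.26]],
    [[0.09,-0.02,0.02],[-0.05,0,0.26]],
  ],
)

```text
time: 8.38
eef_pos: [0.4922, 0.0836, -0.0065]
tcp_rot: [0.98, 0.168, 0.105, -0.019]
ft_force: [-2.7, -0.3, 1.7]
grip_width: 0.0259
gripper_force: 1.3
```

```bash
python3 pose.py -.015 .0755 .26; python3 st.py 0.000 .0765 .13 5 -.007
```

```text
-30 [-32.2, 27.8]
-15 [-32.2, 27.8]
15 [-32.2, -10.7, 5.8, 27.8]
25 [-32.2, -10.7, 6.3, 27.8]
tips [[39.3], [39.3]]
shim in rig [-0.0151  0.0732] 0.26
8.3833 tcp rig [-0.0695  0.0613] -0.0065 dyaw 0.25 [-2.7 -0.3  1.7]
8.4333 [ 0.4929  0.0838 -0.0063] yaw 0.339 tilt 0.215 [-0.5 -0.8 -0.1]
0.5059619825485034 0.0928786399944293 0.22
[[[0.07,-0.02,0.02],[-0.05,-0.01,0.22]],[[0.07,-0.02,0.02],[-0.05,-0.01,0.22]],[[0.07,-0.02,0.02],[-0.05,-0.01,0.22]],[[0.07,-0.03,0.02],[-0.05,-0.01,0.22]],[[0.07,-0.03,0.02],[-0.05,-0.01,0.22]]]
```

Call:
apply_moves(
  moves=[
    [[0.09,-0.02,0.02],[-0.05,0,0.23]],
    [[0.09,-0.02,0.02],[-0.05,0,0.23]],
    [[0.09,-0.02,0.02],[-0.05,0,0.23]],
    [[0.09,-0.03,0.02],[-0.05,0,0.23]],
    [[0.09,-0.03,0.02],[-0.05,0,0.23]],
  ],
)

```text
time: 8.85
eef_pos: [0.5084, 0.0934, -0.0066]
tcp_rot: [0.988, 0.108, 0.106, -0.012]
ft_force: [-2.7, -0.8, 1.3]
grip_width: 0.0255
gripper_force: 1.3
```

```bash
python3 pose.py .003 .0755 .14; python3 st.py 0.018 .0755 .05 5 -.007
```

```text
-30 [-30.2, 29.3]
-15 [-30.7, 29.3]
15 [-30.7, -9.2, 7.3, 28.8]
25 [-31.2, -9.2, 7.3, 28.8]
tips [[39.8], [40.3]]
shim in rig [0.0032 0.0747] 0.128
8.85 tcp rig [-0.0526  0.0696] -0.0066 dyaw 0.128 [-2.7 -0.8  1.3]
8.9 [ 0.5091  0.0936 -0.0064] yaw 0.216 tilt 0.214 [-0.8 -0.5  0.3]
0.5231843309399646 0.09786760236521465 0.14
[[[0.07,-0.01,0.02],[-0.03,-0.01,0.14]],[[0.07,-0.01,0.02],[-0.03,-0.01,0.14]],[[0.07,-0.01,0.02],[-0.03,-0.01,0.14]],[[0.07,-0.01,0.02],[-0.03,-0.01,0.14]],[[0.07,-0.01,0.02],[-0.03,-0.01,0.14]]]
```

Call:
apply_moves(
  moves=[
    [[0.09,-0.01,0.02],[-0.03,0,0.18]],
    [[0.09,-0.01,0.02],[-0.03,0,0.18]],
    [[0.09,-0.01,0.02],[-0.03,0,0.18]],
    [[0.09,-0.01,0.02],[-0.03,0,0.17]],
    [[0.09,-0.01,0.02],[-0.03,0,0.17]],
  ],
)

```text
time: 9.32
eef_pos: [0.5259, 0.0987, -0.0068]
tcp_rot: [0.992, 0.062, 0.106, -0.009]
ft_force: [-2.7, -0.3, -0.2]
grip_width: 0.0253
gripper_force: 1.2
```

```bash
python3 pose.py .021 .0755 .04; python3 st.py 0.04 .0745 .02 5 -.007
```

```text
-30 [-32.2, 27.8]
-15 [-32.2, 27.8]
15 [-32.2, -10.7, 6.3, 27.8]
25 [-32.2, -10.2, 6.3, 27.8]
tips [[35.8], [36.8]]
shim in rig [0.0174 0.0732] 0.04
9.3167 tcp rig [-0.0346  0.0733] -0.0068 dyaw 0.034 [-2.7 -0.3 -0.2]
9.3667 [ 0.5268  0.0987 -0.0066] yaw 0.123 tilt 0.214 [-1.9 -0.2 -0.3]
0.5449775939686312 0.10050092488085083 0.11
[[[0.09,0.0,0.02],[-0.02,-0.01,0.02]],[[0.09,0.0,0.02],[-0.02,-0.01,0.02]],[[0.09,0.0,0.02],[-0.02,-0.01,0.02]],[[0.09,0.0,0.02],[-0.02,-0.01,0.02]],[[0.09,0.0,0.02],[-0.02,-0.01,0.02]]]
```

Call:
apply_moves(
  moves=[
    [[0.1,0,0.02],[0,0,0.02]],
    [[0.1,0,0.02],[0,0,0.02]],
    [[0.1,0,0.02],[0,0,0.02]],
    [[0.1,0,0.02],[0,0,0.03]],
    [[0.1,0,0.02],[0,0,0.03]],
  ],
)

```text
time: 9.78
eef_pos: [0.5466, 0.1009, -0.0067]
tcp_rot: [0.993, 0.055, 0.106, -0.01]
ft_force: [-1.2, 0.5, -0.6]
grip_width: 0.0257
gripper_force: 0.6
```

```bash
python3 pose.py .041 .0745 .03; python3 st.py 0.06 .0745 .015 5 -.007
```

```text
-30 [-31.7, 28.8]
-15 [-31.7, 28.3]
15 [6.8, 28.3]
25 []
tips [[14.8], [16.3]]
shim in rig [0.0163 0.0831] 0.484
9.7833 tcp rig [-0.0138  0.0736] -0.0067 dyaw 0.021 [-1.2  0.5 -0.6]
9.8333 [ 0.5476  0.1009 -0.0064] yaw 0.11 tilt 0.214 [0.1 0.1 0.1]
0.5648668748329262 0.10257439369127128 0.105
[[[0.08,0.0,0.02],[-0.02,-0.01,0.01]],[[0.08,0.0,0.02],[-0.02,-0.01,0.01]],[[0.08,0.0,0.02],[-0.02,-0.01,0.01]],[[0.08,0.0,0.02],[-0.02,-0.01,0.01]],[[0.08,0.0,0.02],[-0.02,-0.01,0.01]]]
```

Call:
apply_moves(
  moves=[
    [[0.1,0,0.02],[0,0,0.01]],
    [[0.1,0,0.02],[0,0,0.01]],
    [[0.1,0,0.02],[0,0,0.01]],
    [[0.1,0,0.02],[0,0,0.01]],
    [[0.1,0,0.02],[0,0,0.01]],
  ],
)

```text
time: 10.25
eef_pos: [0.5668, 0.1032, -0.0064]
tcp_rot: [0.993, 0.053, 0.106, -0.01]
ft_force: [0.1, -0.9, -0.5]
grip_width: 0.0253
gripper_force: 0.6
```

Call:
apply_moves(
  moves=[
    [[0.08,0,0.02],[0,0,0]],
    [[0.08,0,0.02],[0,0,0]],
    [[0.06,0,0.01],[0,0,0]],
    [[0.04,0,0.01],[0,0,0]],
  ],
)

```text
time: 10.58
eef_pos: [0.5774, 0.1043, -0.0064]
tcp_rot: [0.993, 0.053, 0.106, -0.01]
ft_force: [-1.8, -0.4, -0.2]
grip_width: 0.0257
gripper_force: 0.9
```

```bash
python3 pose.py .07 .074 .015
```

```text
-30 [-30.7, 29.3]
-15 [0.3, 28.8]
15 [-40.2, -9.2, 6.3, 6.8, 13.8]
25 [-36.2, -8.2, 7.3]
tips [[39.3, 42.8], [40.3, 42.8]]
shim in rig [0.0729 0.0701] -0.378
10.5833 tcp rig [0.0172 0.0743] -0.0064 dyaw 0.016 [-1.8 -0.4 -0.2]
```

Call:
apply_moves(
  moves=[
    [[0.03,0,0.01],[0,0,0]],
    [[0.03,0,0.01],[0,0,0]],
  ],
)

```text
time: 10.8
eef_pos: [0.5792, 0.1046, -0.0068]
tcp_rot: [0.993, 0.053, 0.106, -0.01]
ft_force: [-6.9, -0.6, 5.5]
grip_width: 0.0263
gripper_force: 3.9
```

Call:
apply_moves(
  moves=[
    [[0.03,0,0.01],[0,0,0]],
    [[0.03,0,0],[0,0,0]],
  ],
)

```text
time: 10.97
eef_pos: [0.5794, 0.1048, -0.0075]
tcp_rot: [0.993, 0.053, 0.103, -0.01]
ft_force: [-14.5, -3.0, 11.5]
grip_width: 0.0259
gripper_force: 7.4
```

The stop is reached at rig x of about 19 mm, the same as the right shim. I'll back off, lift and check.

Call:
apply_moves(
  moves=[
    [[-0.3,0,-0.08],[0,0,0]],
    [[-0.6,0,-0.13],[0,0,0]],
    [[-0.6,0,-0.13],[0,0,0]],
    [[0.16,0.1,-0.73],[0,0,0]],
    [[0.16,0.2,-0.73],[0,0,0]],
  ],
)

```text
time: 11.38
eef_pos: [0.5187, 0.0864, 0.052]
tcp_rot: [0.993, 0.053, 0.103, -0.011]
ft_force: [1.7, -0.2, 1.3]
grip_width: 0.0252
gripper_force: 0.0
```

Call:
apply_moves(
  moves=[
    [[0,0.6,-0.8],[0,0,0]],
    [[-0.3,0.7,-0.6],[0,0,0]],
    [[-0.3,0.7,-0.3],[0,0,0]],
    [[0,0,0],[0,0,0]],
  ],
)

```text
time: 11.72
eef_pos: [0.495, -0.0029, 0.1179]
tcp_rot: [0.993, 0.052, 0.109, -0.008]
ft_force: [-0.1, -0.6, 1.0]
grip_width: 0.0255
gripper_force: 0.0
```

```bash
python3 look.py w5 130 0 530 300
```

```text
scale 2.0
11.7667 [ 0.4947 -0.0011  0.1166] yaw 0.102 zaxis [ 0.214  0.029 -0.976] [ 0.5  0.4 -0. ]
```

View pics/w5.png

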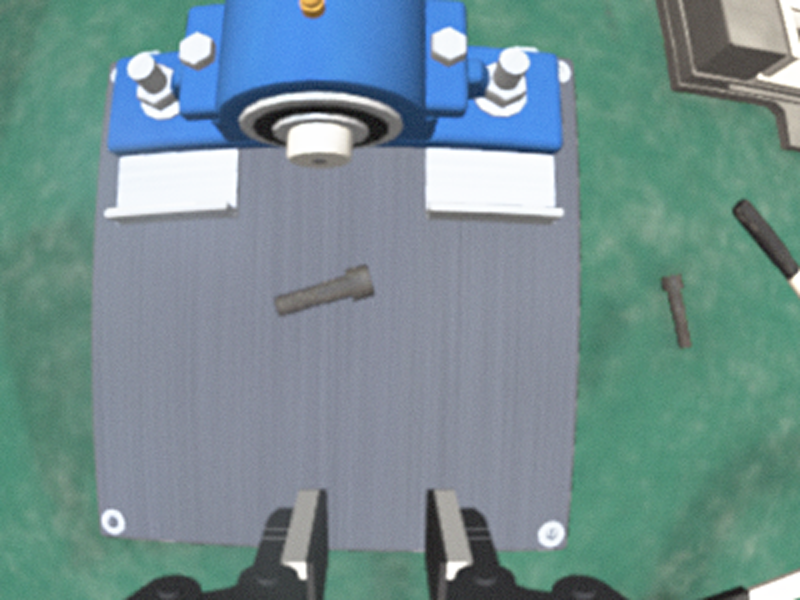

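The picture shows both shims under their feet and square. Their tabs line up at image row 212, near columns 172 and 495, and the screw hasn't moved. I'll hand in now.

```bash
python3 -c "
from workcell import *
print(close_job())"
```

```text
the job is handed in; nothing more can be done
None
```

Both shims were pushed under their own feet until they stopped against the studs, lying square in the last picture with the spare screw unmoved; the job was handed in at about 12 s, and the hand-in returned no verdict.

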